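# Register a drawer front in the drilling jig and clamp it

### The arm

A 6-joint arm with a two-finger parallel gripper is mounted at the origin on the work surface. World frame = base frame: x ahead of the robot, y to its left, z up, the work surface at z = 0. Lengths are in m, angles in rad, forces in N, time in s.
With the tool pointing down it reaches from about 0.375 to 0.9 m from the base axis. Payload 3.1 kg.
Tool frame: the origin (TCP) lies midway between the tips of the shut fingers; the grasp point (between the pads) lies 19 mm behind it (manip.pinch_z is the distance from the TCP to the grasp point, in m); z points along the fingers, y is the line along which they close (so a half turn about z gives the same grasp; the last joint's range is limited). The gripper opens to 85 mm and grips with 20 to 120 N. Pads are 22 mm wide; open, the fingers measure 114 mm over their backs; the gripper's body (76 mm by 85 mm) begins 54 mm behind the grasp point. The pads swing forward as they close: fully open they stand 13 mm farther back than shut.
Start: joints at [0.934, 0.527, 1.433, -0, 1.181, -0.178], TCP at [0.276, 0.561, 0.231] pointing down, gripper open.
Joint ranges: [-3.08, 3.08], [-0.75, 2.2], [0.22, 2.44], [-1.43, 4.57], [0, 2.65], [-2.85, 2.85]. Speed limits (rad/s): [2.79, 2.79, 3.14, 3.14, 3.14, 3.14].

### API

Orientations are given as a unit quaternion [x, y, z, w].
In Python, from station import manip, viewer, ticket gives the robot as it stands.
- The arm moves only by the shell command python3 -m creep 'ROWS' [FORCE]. ROWS is JSON, a list of rows, each an object with "slide": the shift along the tool's x, y, z in cm, a list of three; "angular": the turn, a rotation vector about the tool's x, y, z in rad, a list of three; "claw": the opening, from -1 (shut) to 1 (fully open). A call has 1 to 10 rows; each row shifts and turns the commanded pose from where the row before left it, along the tool's axes as they then stand; what a row does not reach is not made up. A row lasts 1/12 s, in which the tool goes at most 41.7 mm and 7.16 degrees, less where a joint would pass 70% of its speed; a pose out of reach is approached as far as the arm can. A call with a gripper value outside its range is refused whole. The fingers move at their own pace and stop on an object; FORCE is the grip in N (left out, the last holds). Time passes only in rows, so rows that do not move let the fingers close. It gives the time, the measured TCP pose, the force, the opening and the grip force at its end, in the units of the state.
- manip.sense(): the state, without advancing time (a new reading comes with each control period).
- viewer.snapshot(name): name is "scene" or "top" or "wrist"; returns the picture (480x640x3 uint8, blue, green, red); there is no depth.
- viewer.calibration(name): a dict with "fov_y" (degrees; the focal length in pixels is half the picture's height over the tangent of half this angle, whatever the lens; pixels are square), "cx", "cy" (the principal point, pixels), "T" (4x4, takes a point from camera to world coordinates); the wrist camera has in their place "tool_from_camera" (4x4, takes a point from camera to tool coordinates, whose origin is the TCP and whose axes are the flange's). Camera axes: x right, y up, looking along -z (the intrinsics and any distortion apply to the point x, -y, -z); pixel columns grow to the right and rows downward; lengths in m; the calibration is good to about 2 mm. A picture is of the moment at which its call begins: read the wrist's pose just before it. calibration takes no time and is no camera call.
- ticket.sign_off(): hands the job in; it is judged then, once.
The state is a dict: "t": time; "q": joint angles; "qd": joint speeds; "tau": joint torques, N m; "tcp_pos": TCP position; "tool_rot": TCP orientation; "force": force on the tool from outside, world axes, zero at the start; "ft_torque": the same for the moment, N m; "finger_gap": opening from 0.0 (shut) to 1.0 (fully open); "gripper_force": force on a finger pad.
Only numpy, scipy, OpenCV 4.12 (cv2) and the standard library are available. Lean on these libraries where they do the work, as an engineer would, in place of code of your own. Each camera call takes 0.05 s, during which the arm holds its last target. There are 200 camera calls.

### The job

Take the wider of the two small drawer fronts off the sloped rack and lay it gently, face up and lengthwise along the long fence, on the bed of the drilling jig. While the jig's hold-down arm is still up, push the front fully home so that its long edge is flush against the long fence and its end is hard against the end stop; then swing the hold-down arm over until its rubber foot rests on the front, and let go. Leave the narrower front on the rack and do not disturb the cup, the tape roll or the screwdriver.

Things in the scene. Friction and masses are not known exactly. Their poses are not given: they have to be found in the camera images.
- wide_front: The wider drawer front: dark red wood slab 150 mm long (x), 56 mm wide (y), 20 mm thick (z), about 0.11 kg, with a thin dark line framing its face. Origin: centre of its underside; z points out of the face. It starts face up on the sloped rack, its length running up the slope, beside the narrower one (left or right varies).
- narrow_front: The narrower drawer front, same wood, length and thickness (150 x 38 x 20 mm), same origin and axes. It stays on the rack; the two fronts' centre lines are 130 mm apart.
- rack: Fixed plywood rack 260 mm wide (y). Its flat deck, 190 mm long, open at top and sides, slopes 30 degrees from level, rising along the rack's +x (away from the robot) from 20 mm to 112 mm high; its normal leans 30 degrees to -x. A lip 14 mm high along the lower end keeps the fronts from sliding off. Origin: centre of the footprint on the counter.
- rack_deck (a point): Point on the deck's surface, on the rack's centre line, 77 mm up the slope from the lip, 58 mm above the counter. Axes as the rack's.
- jig: Fixed drilling jig: plywood base 250 (x) x 220 (y) x 18 mm; its top, 18 mm above the counter, is the bed. Origin: centre of its underside on the counter. On it stand a long fence, an end stop square to it, a drill guide and a hold-down arm behind the fence; the rest of the bed, towards +y and -x, is free. With the wide front home its origin is at x 15, y -17, z 18 mm in this frame.
- jig_irons: The jig's dark steel irons, origin and axes as the jig's. Drill guide: x -50 to -20 mm, overhanging the bed to y = -30 mm, 34 mm free under it, its top 44 mm above the bed. Bracket of the hold-down arm: x 12 to 48, y -97 to -71 mm, 52 mm above the bed.
- fence: Long fence of the jig: aluminium bar 205 mm long (along the jig's x), 16 mm thick, 16 mm high above the bed. Origin: centre of its underside, at (0, -53, 18) mm in the jig's frame; the stop face looks to the jig's +y and lies at y = -45 mm.
- end_stop: End stop of the jig: aluminium bar 80 mm long (along the jig's y, from y = -45 to +35 mm), 14 mm thick, 16 mm high above the bed. Origin: centre of its underside, at (97, -5, 18) mm in the jig's frame; the stop face looks to the jig's -x and lies at x = +90 mm.
- clamp (a joint): Hinge angle of the hold-down arm (rad): 0 = level along the jig's +y, its foot on a 20 mm thick front; 1.57 = straight up; 1.75 = its stop, leaning back. The axis runs along the jig's x. The arm starts up and stays where it is left (about 2 N at the grip moves it).
- clamp_hinge (a point): Middle of the hold-down arm's hinge, behind the fence, at (30, -84, 56) mm in the jig's frame. Axes as the jig's.
- clamp_tip (a point): Middle of the end of the hold-down arm, 122 mm from the hinge; y points along the arm away from the hinge. The arm is a steel bar 20 mm wide (jig x), 12 mm thick; its last 42 mm is a black grip 26 mm wide, 16 mm thick. A round rubber foot 18 mm across, ending 18 mm below the centre line, sits 66 mm from the hinge on the side that turns down.
- cup: White plastic cup, 84 mm across, 110 mm high, standing; origin under its centre. Bystander.
- tape: Roll of blue masking tape lying flat, 104 mm across, 24 mm high; origin under its centre. Bystander.
- screwdriver: Screwdriver 200 mm long lying on the counter. Bystander.
Things that resemble listed ones, but are neither listed nor needed, are in the scene too. Leave any orange or pink look-alike of the wide_front alone. Leave any green or yellow look-alike of the narrow_front alone.

How it is judged:
On the way, in this order (a step that is already met when the one before it is completed fails the run):
1. the wide front has been lifted clear of the rack (contact force between wide_front and rack below 0.01 N and distance between wide_front and rack_deck above 0.11 m), for 0.1 s.
2. the wide front lies on the bed, home against both the long fence and the end stop (within 2 mm and 0.02 rad), with the hold-down arm still up (clamp above 1.0) (x of wide_front in the frame of jig between 0.013 and 0.017 m and y of wide_front in the frame of jig between -0.019 and -0.015 m and z of wide_front in the frame of jig between 0.015 and 0.021 m and angle between wide_front's own z axis and vertical below 0.05 rad and angle between the x axis of wide_front and the x axis of jig, either way round below 0.02 rad and value of joint clamp above 1 rad), for 0.2 s.
At the end, for the whole second after the job is handed in: The wide front lies flat and face up on the jig's bed, at rest, with its long edge within 2 mm of the long fence, its end within 2 mm of the end stop and square to within 0.02 rad; the hold-down arm is down on it (clamp within 0.04 rad of 0); the narrow front is still on the rack (x of wide_front in the frame of jig between 0.013 and 0.017 m and y of wide_front in the frame of jig between -0.019 and -0.015 m and z of wide_front in the frame of jig between 0.015 and 0.021 m and angle between wide_front's own z axis and vertical below 0.05 rad and angle between the x axis of wide_front and the x axis of jig, either way round below 0.02 rad and value of joint clamp between -0.04 and 0.04 rad and linear speed of wide_front below 0.02 m/s and distance between narrow_front and rack_deck below 0.09 m); the robot touches nothing.
It fails at once if the wide front is dropped or thrown: it moves faster than 0.6 m/s while the fingers do not touch it (contact force between the fingers and wide_front below 0.01 N and linear speed of wide_front above 0.6 m/s).
It fails at once if the narrow front is moved by more than 20 mm (distance of narrow_front from where it was at the start of the episode above 0.02 m).
It fails at once if the cup, the tape roll or the screwdriver is moved by more than 20 mm (distance of any of cup, tape, screwdriver from where it was at the start of the episode above 0.02 m).
It also fails if it takes over 67 s, if anything falls off the work surface, if the arm or the gripper's body presses on something with over 40 N, if the wrist force passes 120 N, or if a joint passes its speed limit or range.

## Working session

There is one attempt and no reset: what is moved stays moved. The work goes in short steps, Python scripts to look and compute and a shell command to move; the robot and the scene stay as the last step left them, time stands still between calls to the robot, and variables do not carry over. Pictures are saved under pics/ and viewed, at most 10 in all, crops included, and the job is handed in when it is done.

```bash
ls; mkdir -p pics
python3 - <<'E'
from station import manip, viewer
import cv2, numpy as np
s=manip.sense(); print({k:np.round(v,3).tolist() for k,v in s.items()}, manip.pinch_z)
for n in ["scene","top","wrist"]:
    im=viewer.snapshot(n); cv2.imwrite(f"pics/{n}0.png",im); c=viewer.calibration(n); print(n,{k:np.round(v,4).tolist() for k,v in c.items()})
E
```

```text
pics
{'t': 0.0, 'q': [0.934, 0.528, 1.434, 0.0, 1.181, -0.178], 'qd': [0.001, 0.001, -0.0, -0.0, -0.0, 0.001], 'tau': [0.001, -44.235, -17.802, -0.0, 0.008, -0.0], 'tcp_pos': [0.276, 0.56, 0.23], 'tool_rot': [0.227, 0.974, -0.001, -0.0], 'force': [-0.015, 1.139, 0.37], 'ft_torque': [0.031, -0.005, 0.016], 'gripper_force': 0.0, 'finger_gap': 1.002} 0.0187
scene {'fov_y': 55.5418, 'cx': 327.7489, 'cy': 236.3195, 'T': [[0.0863, -0.6167, 0.7824, 1.6023], [0.9963, 0.0553, -0.0663, 0.0275], [-0.0023, 0.7852, 0.6192, 0.921], [0.0, 0.0, 0.0, 1.0]]}
top {'fov_y': 52.4843, 'cx': 318.1874, 'cy': 239.4854, 'T': [[0.0227, 0.9975, -0.0662, 0.436], [-0.9997, 0.0227, -0.0008, 0.1541], [0.0007, 0.0662, 0.9978, 1.3114], [0.0, 0.0, 0.0, 1.0]]}
wrist {'fov_y': 67.4535, 'cx': 326.3209, 'cy': 241.1608, 'tool_from_camera': [[-0.0009, 0.9534, 0.3017, 0.0777], [1.0, 0.0007, 0.0007, -0.0005], [0.0005, 0.3017, -0.9534, -0.1427], [0.0, 0.0, 0.0, 1.0]]}
```

View pics/top0.png

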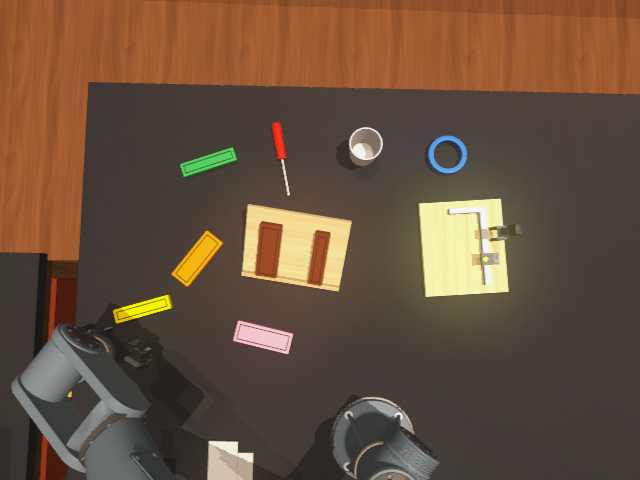

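View pics/scene0.png

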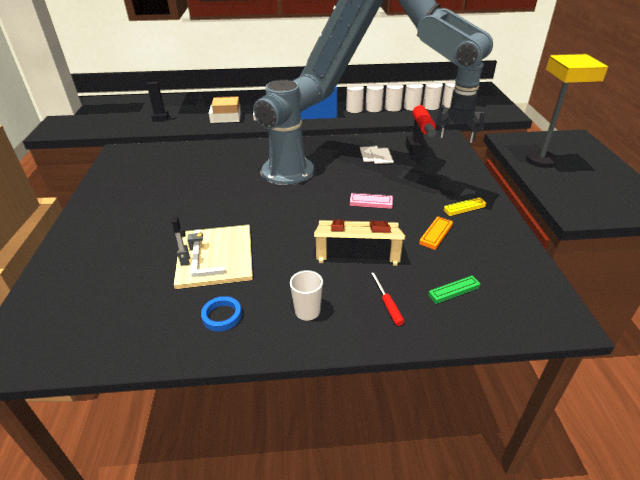

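Top view: the wide front is at about (269,250) and the narrow one at (319,258), both on the rack. The jig is at about (465,247), with the fence at column 487, the end stop at row 211 and the hold-down arm up on the right. The bystanders are clear of the path.

```bash
cat > h.py <<'E'
import numpy as np, cv2
from station import manip, viewer
from scipy.spatial.transform import Rotation as R
def cam(name, s=None):
    c=viewer.calibration(name)
    if name=="wrist":
        T=np.eye(4); T[:3,:3]=R.from_quat(s["tool_rot"]).as_matrix(); T[:3,3]=s["tcp_pos"]; T=T@np.array(c["tool_from_camera"])
    else: T=np.array(c["T"])
    return dict(T=T,f=240/np.tan(np.radians(c["fov_y"]/2)),cx=c["cx"],cy=c["cy"])
def ray(c,p):
    d=c["T"][:3,:3]@np.array([(p[0]-c["cx"])/c["f"],-(p[1]-c["cy"])/c["f"],-1]); return c["T"][:3,3],d/np.linalg.norm(d)
def onz(c,p,z):
    o,d=ray(c,p); return o+d*(z-o[2])/d[2]
def tri(rays):
    A=sum(np.eye(3)-np.outer(d,d) for o,d in rays); b=sum((np.eye(3)-np.outer(d,d))@o for o,d in rays); return np.linalg.solve(A,b)
def mask(im,lo,hi,n=3):
    m=cv2.inRange(cv2.cvtColor(im,cv2.COLOR_BGR2HSV),lo,hi); cs,_=cv2.findContours(m,cv2.RETR_EXTERNAL,cv2.CHAIN_APPROX_NONE)
    return sorted(cs,key=cv2.contourArea,reverse=True)[:n]
def snap(name,tag):
    s=manip.sense(); im=viewer.snapshot(name); cv2.imwrite(f"pics/{tag}.png",im); return im,cam(name,s),s
E
python3 - <<'E'
from h import *
im=cv2.imread("pics/top0.png"); c=cam("top"); roi=im.copy(); roi[:,:225]=0; roi[:195]=0; roi[310:]=0
for nm,lo,hi,z in [("red",(0,120,40),(12,255,170),.07),("wood",(15,40,120),(35,190,255),.018)]:
    for k in mask(roi,lo,hi):
        if cv2.contourArea(k)<100: continue
        r=cv2.minAreaRect(k); print(nm,cv2.contourArea(k),np.round(r[0]),np.round(r[1]),r[2]); print([np.round(onz(c,p,z),3)[:2].tolist() for p in cv2.boxPoints(r)])
E
```

```text
red 1083.5 [268. 249.] [22. 55.] 6.632514476776123
[[0.424, 0.316], [0.563, 0.304], [0.558, 0.249], [0.419, 0.261]]
red 679.0 [318. 257.] [14. 54.] 9.462321281433105
[[0.407, 0.181], [0.543, 0.162], [0.538, 0.126], [0.402, 0.146]]
wood 7682.5 [464. 247.] [94. 87.] 86.42366790771484
[[0.626, -0.109], [0.646, -0.341], [0.396, -0.356], [0.376, -0.127]]
wood 7300.5 [294. 247.] [106.  73.] 9.246112823486328
[[0.423, 0.372], [0.616, 0.347], [0.576, 0.067], [0.385, 0.094]]
```

```bash
python3 -m creep '[{"slide":[-3.3,-2.33,-0.2],"angular":[0,0,0],"claw":1},{"slide":[-3.3,-2.33,-0.2],"angular":[0,0,0],"claw":1},{"slide":[-3.3,-2.33,-0.2],"angular":[0,0,0],"claw":1},{"slide":[-3.3,-2.33,-0.2],"angular":[0,0,0],"claw":1},{"slide":[-3.3,-2.33,-0.2],"angular":[0,0,0],"claw":1},{"slide":[-3.3,-2.33,-0.2],"angular":[0,0,0],"claw":1},{"slide":[-3.3,-2.33,-0.2],"angular":[0,0,0],"claw":1},{"slide":[-3.3,-2.33,-0.2],"angular":[0,0,0],"claw":1},{"slide":[-3.3,-2.33,-0.2],"angular":[0,0,0],"claw":1},{"slide":[0,0,0],"angular":[0,0,-0.1],"claw":1}]'
python3 -m creep '[{"slide":[0,0,0],"angular":[0,0,-0.11],"claw":1},{"slide":[0,0,0],"angular":[0,0,-0.11],"claw":1},{"slide":[0,0,0],"angular":[0,0,0],"claw":1},{"slide":[0,0,0],"angular":[0,0,0],"claw":1}]'
python3 - <<'E'
from h import *
im,c,s=snap("wrist","w1"); print(s["tcp_pos"],s["tool_rot"])
np.save("w1.npy",np.r_[s["tcp_pos"],s["tool_rot"]])
E
```

```text
t: 0.98
tcp_pos: [0.4541, 0.2356, 0.2497]
tool_rot: [0.181, 0.984, -0.001, 0.002]
force: [0.2, 0.2, -0.9]
finger_gap: 1.002
gripper_force: 0.0
t: 1.32
tcp_pos: [0.4498, 0.2411, 0.2491]
tool_rot: [0.07, 0.998, -0.0, -0.0]
force: [-0.5, -0.2, 1.1]
finger_gap: 0.999
gripper_force: 0.0
[0.44976881 0.24114404 0.24913273] [ 7.03100493e-02  9.97525153e-01 -6.82820811e-05 -2.46596003e-04]
```

View pics/w1.png

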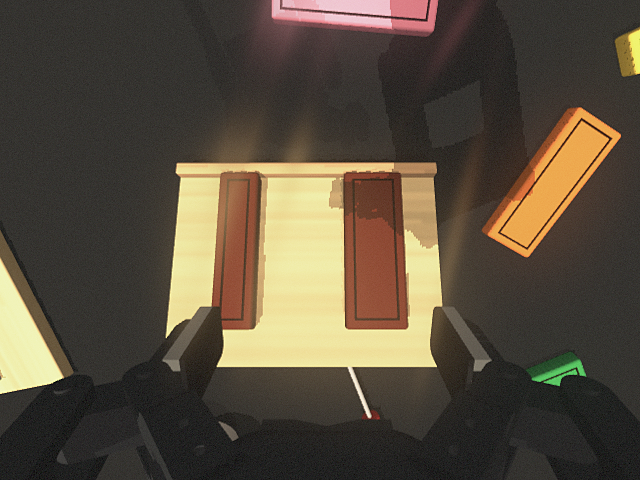

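The wrist view shows the wide front squarely, its face corners at about (345,173), (401,173), (408,328) and (346,328). The narrow one is at column 237 and the lip at row 170. I'll take a second wrist view, shifted sideways, for stereo.

```bash
python3 -m creep '[{"slide":[0,3.5,0],"angular":[0,0,0],"claw":1},{"slide":[0,3.5,0],"angular":[0,0,0],"claw":1},{"slide":[0,0,0],"angular":[0,0,0],"claw":1},{"slide":[0,0,0],"angular":[0,0,0],"claw":1}]'
cat >> h.py <<'E'
def quad(im,lo=(0,120,30),hi=(12,255,190),roi=None):
    m=cv2.inRange(cv2.cvtColor(im,cv2.COLOR_BGR2HSV),lo,hi)
    if roi: k=np.zeros_like(m); x0,y0,x1,y1=roi; k[y0:y1,x0:x1]=255; m&=k
    m=cv2.morphologyEx(m,cv2.MORPH_CLOSE,np.ones((7,7)));m=cv2.morphologyEx(m,cv2.MORPH_OPEN,np.ones((5,5)))
    cs,_=cv2.findContours(m,cv2.RETR_EXTERNAL,cv2.CHAIN_APPROX_NONE); k=max(cs,key=cv2.contourArea)
    return cv2.approxPolyN(k,4)[0] if hasattr(cv2,"approxPolyN") else cv2.boxPoints(cv2.minAreaRect(k)), cv2.contourArea(k)
E
python3 - <<'E'
from h import *
im,c,s=snap("wrist","w2"); print(s["tcp_pos"])
np.save("w2.npy",np.r_[s["tcp_pos"],s["tool_rot"]])
a=np.load("w1.npy"); c1=cam("wrist",dict(tcp_pos=a[:3],tool_rot=a[3:])); im1=cv2.imread("pics/w1.png")
def order(q): q=np.array(q,float); q=q[np.argsort(q[:,1])]; return np.r_[q[:2][np.argsort(q[:2,0])],q[2:][np.argsort(q[2:,0])]]
q1,A1=quad(im1,roi=(300,140,460,350)); q2,A2=quad(im,roi=(60,140,420,350)); q1,q2=order(q1),order(q2); print(A1,A2,q1.tolist(),q2.tolist())
for p,r in zip(q1,q2): print(np.round(tri([ray(c1,p),ray(c,r)]),4))
v=im.copy()
for p in q2: cv2.circle(v,tuple(int(x) for x in p),3,(255,255,0),1)
for p in q1: cv2.circle(im1,tuple(int(x) for x in p),3,(255,255,0),1)
cv2.imwrite("pics/w12.png",cv2.resize(np.hstack([im1,v])[100:380],None,fx=.62,fy=.62))
E
```

```text
t: 1.7
tcp_pos: [0.4593, 0.3122, 0.249]
tool_rot: [0.068, 0.998, -0.0, 0.0]
force: [-0.6, -0.6, -0.7]
finger_gap: 1.004
gripper_force: 0.0
[0.45926184 0.31217974 0.24903355]
9173.0 8985.5 [[344.0, 172.0], [400.0, 172.0], [344.0, 328.0], [408.0, 328.0]] [[271.0, 173.0], [327.0, 173.0], [265.0, 329.0], [326.0, 329.0]]
[0.4165 0.2628 0.0359]
[0.4241 0.3171 0.0357]
[0.5479 0.2429 0.103 ]
[0.5493 0.299  0.1136]
```

View pics/w12.png

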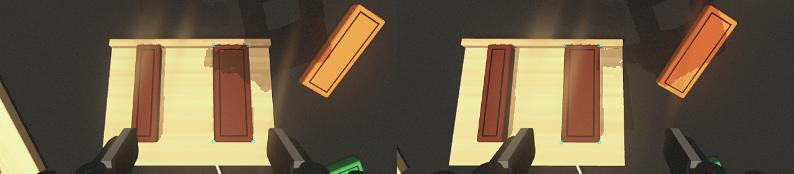

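```bash
python3 -m creep '[{"slide":[0,-1,0],"angular":[0,-0.105,0],"claw":1},{"slide":[0,-1,0],"angular":[0,-0.105,0],"claw":1},{"slide":[0,-1,0],"angular":[0,-0.105,0],"claw":1},{"slide":[0,0,0],"angular":[0,-0.105,0],"claw":1},{"slide":[0,0,0],"angular":[0,-0.104,0],"claw":1},{"slide":[0,0,0],"angular":[0,0,0],"claw":1},{"slide":[0,0,0],"angular":[0,0,0],"claw":1}]'
cat >> h.py <<'E'
def togo(target,rot=None):
    s=manip.sense(); r=R.from_quat(s["tool_rot"]); print("tcp",np.round(s["tcp_pos"],4),"shift cm tool",np.round(r.inv().apply(np.array(target)-s["tcp_pos"])*100,2))
    if rot is not None: print("rotvec tool",np.round((r.inv()*rot).as_rotvec(),3))
E
python3 - <<'E'
from h import *
im,c,s=snap("wrist","w3"); M=R.from_quat(s["tool_rot"]).as_matrix(); print(np.round(M,3))
n=np.array([-.495,.069,.866]); t=np.array([.4944,.279,.0557])+.001*n
togo(t)
q,A=quad(im,roi=(200,100,480,400)); print(A,q.tolist()); mids=np.mean(q,0)
for p in q:
    o,d=ray(c,p); f=t+.019*n; print(np.round(o+d*((f-o)@n)/(d@n),4))
E
```

```text
t: 2.33
tcp_pos: [0.4543, 0.2795, 0.2488]
tool_rot: [0.067, 0.966, -0.019, 0.249]
force: [0.0, 0.0, -0.0]
finger_gap: 0.996
gripper_force: 0.0
[[-0.867  0.139  0.479]
 [ 0.12   0.99  -0.07 ]
 [-0.484 -0.004 -0.875]]
tcp [0.4559 0.28   0.2495] shift cm tool [ 6.07  0.48 18.7 ]
8503.0 [[369, 100], [364, 235], [303, 235], [301, 100]]
[0.4542 0.313  0.0531]
[0.5514 0.2989 0.1098]
[0.5439 0.2446 0.1098]
[0.4466 0.2585 0.0531]
```

View pics/w3.png

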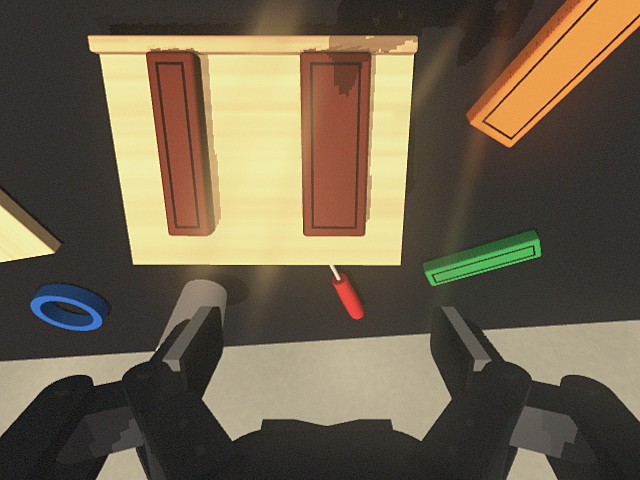

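The upper edge at row 235 and the side edges at columns 303 and 364 agree with the stereo estimate. Approaching along the deck normal.

```bash
python3 -m creep '[{"slide":[2,0.16,3],"angular":[0,-0.018,0],"claw":1},{"slide":[2,0.16,3],"angular":[0,0,0],"claw":1},{"slide":[2,0.16,3],"angular":[0,0,0],"claw":1},{"slide":[0,0,2],"angular":[0,0,0],"claw":1},{"slide":[0,0,0],"angular":[0,0,0],"claw":1},{"slide":[0,0,0],"angular":[0,0,0],"claw":1}]'
python3 - <<'E'
from h import *
n=np.array([-.495,.069,.866]); togo(np.array([.4943,.279,.0552])+.001*n)
s=manip.sense();print(np.round(R.from_quat(s["tool_rot"]).as_matrix(),3))
E
```

```text
t: 2.88
tcp_pos: [0.4621, 0.2829, 0.132]
tool_rot: [0.069, 0.963, -0.021, 0.26]
force: [0.6, -0.0, 0.2]
finger_gap: 0.999
gripper_force: 0.0
tcp [0.4621 0.2829 0.132 ] shift cm tool [1.07 0.1  8.16]
[[-0.855  0.143  0.498]
 [ 0.122  0.99  -0.076]
 [-0.504 -0.004 -0.864]]
```

```bash
python3 -m creep '[{"slide":[1,0.1,2],"angular":[0,0,0],"claw":1},{"slide":[0,0,2],"angular":[0,0,0],"claw":1},{"slide":[0,0,2],"angular":[0,0,0],"claw":1},{"slide":[0,0,1],"angular":[0,0,0],"claw":1},{"slide":[0,0,0.5],"angular":[0,0,0],"claw":1},{"slide":[0,0,0],"angular":[0,0,0],"claw":1},{"slide":[0,0,0],"angular":[0,0,0],"claw":1}]'
python3 - <<'E'
from h import *
n=np.array([-.495,.069,.866]); togo(np.array([.4943,.279,.0552])+.001*n)
E
```

```text
t: 3.47
tcp_pos: [0.4928, 0.2846, 0.0699]
tool_rot: [0.069, 0.964, -0.023, 0.256]
force: [0.3, 0.5, -0.3]
finger_gap: 1.002
gripper_force: 0.0
tcp [0.4928 0.2846 0.0699] shift cm tool [ 0.53 -0.52  1.3 ]
```

```bash
python3 -m creep '[{"slide":[0,0,0],"angular":[0,0,0],"claw":1},{"slide":[0,0,0],"angular":[0,0,0],"claw":1}]'
python3 - <<'E'
from h import *
n=np.array([-.495,.069,.866]); togo(np.array([.4943,.279,.0552])+.001*n)
im,c,s=snap("wrist","w4"); print(np.round(R.from_quat(s["tool_rot"]).as_matrix(),3))
E
```

```text
t: 3.63
tcp_pos: [0.492, 0.2846, 0.0697]
tool_rot: [0.069, 0.964, -0.023, 0.255]
force: [-0.1, 0.2, 0.8]
finger_gap: 0.996
gripper_force: 0.0
tcp [0.492  0.2846 0.0697] shift cm tool [ 0.45 -0.51  1.31]
[[-0.86   0.144  0.489]
 [ 0.121  0.99  -0.079]
 [-0.495 -0.009 -0.869]]
```

View pics/w4.png

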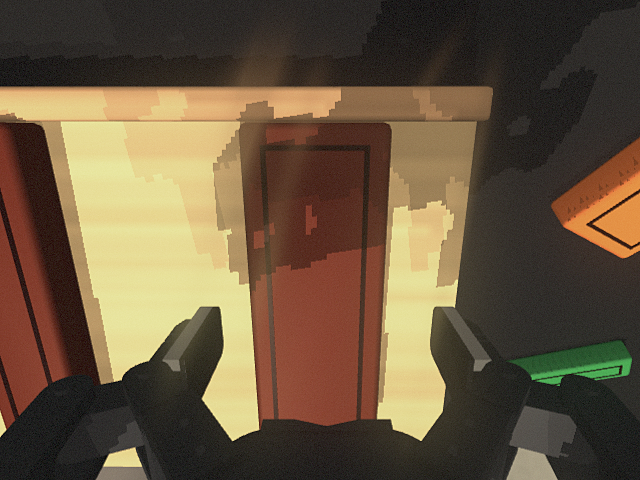

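The front's edges, at columns 253 and 384, lie between the pads at 220 and 432. It sits about 3–4 mm towards tool −y, so I'll correct that, descend and close.

```bash
python3 -m creep '[{"slide":[0.45,-0.4,0],"angular":[0,-0.01,0],"claw":1},{"slide":[0,0,0.6],"angular":[0,0,0],"claw":1},{"slide":[0,0,0.6],"angular":[0,0,0],"claw":1},{"slide":[0,0,0],"angular":[0,0,0],"claw":1},{"slide":[0,0,0],"angular":[0,0,0],"claw":-1},{"slide":[0,0,0],"angular":[0,0,0],"claw":-1},{"slide":[0,0,0],"angular":[0,0,0],"claw":-1},{"slide":[0,0,0],"angular":[0,0,0],"claw":-1},{"slide":[0,0,0],"angular":[0,0,0],"claw":-1},{"slide":[0,0,0],"angular":[0,0,0],"claw":-1}]' 50
python3 - <<'E'
from h import *
n=np.array([-.495,.069,.866]); togo(np.array([.4943,.279,.0552])+.001*n)
E
```

```text
t: 4.52
tcp_pos: [0.4964, 0.2837, 0.0625]
tool_rot: [0.07, 0.964, -0.027, 0.254]
force: [-3.4, -3.4, 4.9]
finger_gap: 0.642
gripper_force: 54.0
tcp [0.4964 0.2837 0.0625] shift cm tool [ 0.48 -0.49  0.47]
```

```bash
python3 -m creep '[{"slide":[0,0,-0.7],"angular":[0,0,0],"claw":-1},{"slide":[0,0,-1.5],"angular":[0,0,0],"claw":-1},{"slide":[0,0,-2],"angular":[0,0,0],"claw":-1},{"slide":[0,0,-2],"angular":[0,0,0],"claw":-1},{"slide":[0,0,-2],"angular":[0,0,0],"claw":-1},{"slide":[0,0,-2],"angular":[0,0,0],"claw":-1},{"slide":[0,0,-2],"angular":[0,0,0],"claw":-1},{"slide":[0,0,-2],"angular":[0,0,0],"claw":-1},{"slide":[0,0,0],"angular":[0,0,0],"claw":-1}]' 60
python3 - <<'E'
from h import *
im,c,s=snap("wrist","w5")
# jig from top picture: bed outline at z=.018
t=cv2.imread("pics/top0.png"); c=cam("top")
roi=t.copy(); roi[:,:400]=0
k=mask(roi,(15,40,120),(35,190,255),1)[0]; hull=cv2.convexHull(k); q=cv2.approxPolyN(hull,4)[0]
P=[onz(c,p,.018) for p in q]; print(q.tolist(),np.round(P,4)[:,:2].tolist(), np.round(np.mean(P,0),4))
E
```

```text
t: 5.27
tcp_pos: [0.4275, 0.2985, 0.1884]
tool_rot: [0.069, 0.964, -0.024, 0.256]
force: [1.2, 0.5, -1.3]
finger_gap: 0.638
gripper_force: 64.9
[[508, 292], [425, 297], [418, 203], [506, 198]] [[0.3941, -0.3497], [0.376, -0.1304], [0.6258, -0.1096], [0.6446, -0.3451]] [ 0.5101 -0.2337  0.018 ]
```

View pics/w5.png

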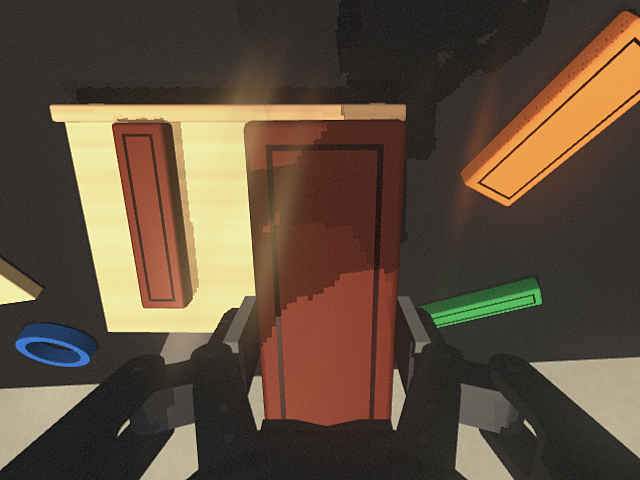

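The front is held squarely between the pads (edges at columns 245 and 405, lower end at row 122), and the narrow front is undisturbed. Next I level it, yaw it and carry it towards the jig.

```bash
python3 - <<'E'
from h import *
a=cv2.imread("pics/w5.png"); s=manip.sense(); c=cam("wrist",s); r=R.from_quat(s["tool_rot"])
for p in [(247,122),(405,122),(262,330),(396,330)]:
    o,d=ray(c,p); o=r.inv().apply(o-s["tcp_pos"]); d=r.inv().apply(d); print(np.round(o+d*(-.0145-o[2])/d[2],4))
E
python3 -m creep '[{"slide":[0,-1,-0.5],"angular":[0,0.105,0],"claw":-1},{"slide":[0,-2,-0.5],"angular":[0,0.105,0],"claw":-1},{"slide":[0,-2,-0.5],"angular":[0,0.105,0],"claw":-1},{"slide":[0,-2,-0.5],"angular":[0,0.105,0],"claw":-1},{"slide":[0,-2,-0.5],"angular":[0,0.1,0],"claw":-1},{"slide":[0,-3,0],"angular":[0,0,-0.11],"claw":-1},{"slide":[0,-3,0],"angular":[0,0,-0.11],"claw":-1},{"slide":[0,-3,0],"angular":[0,0,0],"claw":-1},{"slide":[0,0,0],"angular":[0,0,0],"claw":-1},{"slide":[0,0,0],"angular":[0,0,0],"claw":-1}]'
python3 - <<'E'
from h import *
y=np.radians(4.7); J=np.array([[-np.cos(y),-np.sin(y),0],[-np.sin(y),np.cos(y),0],[0,0,-1]]).T
togo([.506,-.185,.15],R.from_matrix(np.array([[-np.cos(y),-np.sin(y),0],[-np.sin(y),np.cos(y),0],[0,0,-1]])))
E
```

```text
[ 0.0795 -0.0273 -0.0145]
[ 0.0794  0.0263 -0.0145]
[-0.0009 -0.0266 -0.0145]
[-0.0009  0.0279 -0.0145]
t: 6.15
tcp_pos: [0.4077, 0.1323, 0.208]
tool_rot: [-0.028, 0.998, -0.028, 0.057]
force: [-0.0, 1.1, -2.1]
finger_gap: 0.639
gripper_force: 64.8
tcp [0.4077 0.1323 0.208 ] shift cm tool [ -7.23 -31.8    8.57]
rotvec tool [-0.061  0.112 -0.026]
```

```bash
python3 -m creep '[{"slide":[0,-3,0],"angular":[-0.03,0.056,-0.013],"claw":-1},{"slide":[0,-3,0],"angular":[-0.03,0.056,-0.013],"claw":-1},{"slide":[-1,-3.5,0],"angular":[0,0,0],"claw":-1},{"slide":[-1,-3.5,0],"angular":[0,0,0],"claw":-1},{"slide":[-1,-3.5,0],"angular":[0,0,0],"claw":-1},{"slide":[-1,-3.5,0],"angular":[0,0,0],"claw":-1},{"slide":[-1,-3.5,0],"angular":[0,0,0],"claw":-1},{"slide":[-1,-3.5,1],"angular":[0,0,0],"claw":-1},{"slide":[-1,-3,1],"angular":[0,0,0],"claw":-1},{"slide":[0,-1,1],"angular":[0,0,0],"claw":-1}]'
python3 -m creep '[{"slide":[0,0,1],"angular":[0,0,0],"claw":-1},{"slide":[0,0,0],"angular":[0,0,0],"claw":-1},{"slide":[0,0,0],"angular":[0,0,0],"claw":-1}]'
python3 - <<'E'
from h import *
y=np.radians(4.7)
togo([.506,-.185,.15],R.from_matrix(np.array([[-np.cos(y),-np.sin(y),0],[-np.sin(y),np.cos(y),0],[0,0,-1]])))
im,c,s=snap("wrist","w6"); np.save("w6.npy",np.r_[s["tcp_pos"],s["tool_rot"]])
E
```

```text
t: 6.98
tcp_pos: [0.5068, -0.1735, 0.1807]
tool_rot: [-0.042, 0.999, -0.003, 0.003]
force: [0.3, -0.6, -1.3]
finger_gap: 0.632
gripper_force: 64.8
t: 7.23
tcp_pos: [0.501, -0.1663, 0.1702]
tool_rot: [-0.044, 0.999, 0.001, -0.002]
force: [0.0, 0.7, -1.1]
finger_gap: 0.637
gripper_force: 64.7
tcp [ 0.501  -0.1663  0.1702] shift cm tool [-0.34 -1.91  2.01]
rotvec tool [ 0.003 -0.003  0.006]
```

View pics/w6.png

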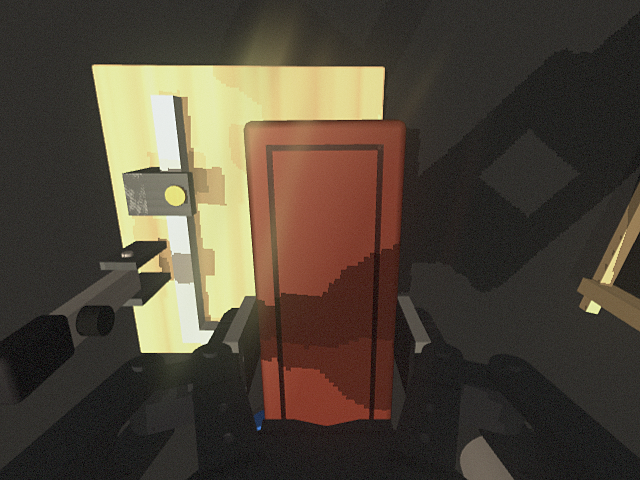

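The fence runs from about (165,95) to (190,335), the guide is at (160,193), the arm is up at left and the bed corners are (93,65) and (385,67). Next I triangulate these against the top view.

Run:
```python
from h import *
a=np.load("w6.npy"); cw=cam("wrist",dict(tcp_pos=a[:3],tool_rot=a[3:])); ct=cam("top")
im=cv2.imread("pics/w6.png"); t=cv2.imread("pics/top0.png")
A,B=onz(cw,(93,65),.018),onz(cw,(385,67),.018); print("bed -x edge",A,B,np.linalg.norm(A-B),np.degrees(np.arctan2(-(B-A)[0],(B-A)[1])))
print("tri",tri([ray(cw,(93,65)),ray(ct,(508,292))]),tri([ray(cw,(385,67)),ray(ct,(425,297))]))
# fence top: bright low-saturation
hsv=cv2.cvtColor(im,cv2.COLOR_BGR2HSV)
m=cv2.inRange(hsv,(0,0,170),(180,70,255)); m[:,:140]=0; m[:,215:]=0
for r in (100,120,140,160,230,260,290,310): 
    x=np.where(m[r])[0]; 
    if len(x): print(r,x.min(),x.max(),np.round(onz(cw,(x.min(),r),.034)[:2],4),np.round(onz(cw,(x.max()+1,r),.034)[:2],4))
mt=cv2.inRange(cv2.cvtColor(t,cv2.COLOR_BGR2HSV),(0,0,140),(180,60,255)); mt[:,:440]=0; mt[:195]=0; mt[300:]=0
k=max(cv2.findContours(mt,cv2.RETR_EXTERNAL,cv2.CHAIN_APPROX_NONE)[0],key=cv2.contourArea).reshape(-1,2)
for r in (218,230,272,280):
    x=k[k[:,1]==r][:,0]
    if len(x): print("top",r,x.min(),x.max(),np.round(onz(ct,(x.min(),r),.034)[:2],4),np.round(onz(ct,(x.max()+1,r),.034)[:2],4))
for cx in (455,465,475):
    x=k[k[:,0]==cx][:,1]; print("stop",cx,x.min(),x.max(),np.round(onz(ct,(cx,x.max()+1),.034)[:2],4))
```

```text
bed -x edge [ 0.39387425 -0.35001739  0.018     ] [ 0.37619716 -0.13309243  0.018     ] 0.21764401924589674 4.658705960821216
tri [ 0.3941212  -0.34903617  0.01969169] [ 0.37537818 -0.13203397  0.01098766]
100 147 214 [ 0.4154 -0.304 ] [ 0.4111 -0.255 ]
120 150 214 [ 0.4291 -0.3027] [ 0.4249 -0.2551]
140 152 214 [ 0.4432 -0.302 ] [ 0.4391 -0.2552]
160 158 214 [ 0.4576 -0.2983] [ 0.4538 -0.2552]
230 167 205 [ 0.5125 -0.294 ] [ 0.5098 -0.2627]
260 172 190 [ 0.5381 -0.291 ] [ 0.5368 -0.2754]
290 169 211 [ 0.5656 -0.2946] [ 0.5625 -0.2583]
310 140 213 [ 0.5868 -0.3204] [ 0.5814 -0.2567]
top 218 479 486 [ 0.5872 -0.2676] [ 0.5877 -0.2887]
top 230 481 486 [ 0.5556 -0.2729] [ 0.5559 -0.2887]
top 272 484 491 [ 0.4454 -0.2808] [ 0.4458 -0.3018]
top 280 485 491 [ 0.4245 -0.2834] [ 0.425  -0.3017]
stop 455 208 213 [ 0.5964 -0.2042]
stop 465 207 212 [ 0.5997 -0.2306]
stop 475 207 212 [ 0.6003 -0.257 ]
```

```bash
cat >> h.py <<'E'
Y=np.radians(4.66); JO=np.array([.5097,-.231,0]); JR=np.array([[np.cos(Y),-np.sin(Y),0],[np.sin(Y),np.cos(Y),0],[0,0,1]])
TR=R.from_matrix(JR@np.diag([-1,1,-1.]))
def jgo(x,y,z): # jig-frame mm
    togo(JO+JR@(np.array([x,y,z])/1000),TR)
    s=manip.sense(); print("jig mm",np.round(JR.T@(s["tcp_pos"]-JO)*1000,1),"F",np.round(s["force"],1))
E
python3 -m creep '[{"slide":[0,-2,2],"angular":[0,0,0],"claw":-1},{"slide":[-0.3,-2,2],"angular":[0,0,0],"claw":-1},{"slide":[0,0,2],"angular":[0,0,0],"claw":-1},{"slide":[0,0,2],"angular":[0,0,0],"claw":-1},{"slide":[0,0,2],"angular":[0,0,0],"claw":-1},{"slide":[0,0,1],"angular":[0,0,0],"claw":-1},{"slide":[0,0,0],"angular":[0,0,0],"claw":-1},{"slide":[0,0,0],"angular":[0,0,0],"claw":-1}]'
python3 -c "
from h import *; jgo(0,25,24)"
```

```text
t: 7.95
tcp_pos: [0.5092, -0.2074, 0.0621]
tool_rot: [-0.044, 0.999, -0.0, 0.0]
force: [-0.1, -0.3, -0.5]
finger_gap: 0.633
gripper_force: 64.7
tcp [ 0.5092 -0.2074  0.0621] shift cm tool [0.15 0.15 3.81]
rotvec tool [-0.     0.001  0.007]
jig mm [ 1.5 23.5 62.1] F [-0.1 -0.3 -0.5]
```

```bash
python3 -m creep '[{"slide":[0.15,0.15,1],"angular":[0,0,0.007],"claw":-1},{"slide":[0,0,1],"angular":[0,0,0],"claw":-1},{"slide":[0,0,0.7],"angular":[0,0,0],"claw":-1},{"slide":[0,0,0.3],"angular":[0,0,0],"claw":-1},{"slide":[0,0,0],"angular":[0,0,0],"claw":-1},{"slide":[0,0,0.2],"angular":[0,0,0],"claw":-1},{"slide":[0,0,0],"angular":[0,0,0],"claw":-1}]'
python3 -c "
from h import *; jgo(0,25,24)"
```

```text
t: 8.53
tcp_pos: [0.5075, -0.2071, 0.0295]
tool_rot: [-0.04, 0.999, -0.0, 0.0]
force: [-0.1, -0.4, -1.0]
finger_gap: 0.638
gripper_force: 64.8
tcp [ 0.5075 -0.2071  0.0295] shift cm tool [-0.03  0.1   0.55]
rotvec tool [-0.     0.001 -0.002]
jig mm [-0.3 24.1 29.5] F [-0.1 -0.4 -1. ]
```

```bash
for i in 1 2 ; do python3 -m creep '[{"slide":[0,0,0.15],"angular":[0,0,0],"claw":-1},{"slide":[0,0,0.15],"angular":[0,0,0],"claw":-1},{"slide":[0,0,0],"angular":[0,0,0],"claw":-1},{"slide":[0,0,0],"angular":[0,0,0],"claw":-1}]' | egrep "tcp|^force"; done
```

```text
tcp_pos: [0.5074, -0.2069, 0.0267]
force: [-0.1, 0.7, -1.7]
tcp_pos: [0.5073, -0.2069, 0.0235]
force: [-0.3, 0.1, -1.9]
```

```bash
python3 -m creep '[{"slide":[0,0,0.15],"angular":[0,0,0],"claw":-1},{"slide":[0,0,0],"angular":[0,0,0],"claw":-1},{"slide":[0,0,0],"angular":[0,0,0],"claw":-1}]' | egrep "tcp|^force"; python3 -m creep '[{"slide":[0,0,0.15],"angular":[0,0,0],"claw":-1},{"slide":[0,0,0],"angular":[0,0,0],"claw":-1},{"slide":[0,0,0],"angular":[0,0,0],"claw":-1}]' | egrep "tcp|^force"
```

```text
tcp_pos: [0.5075, -0.207, 0.0222]
force: [0.1, -0.4, -1.7]
tcp_pos: [0.5076, -0.207, 0.0215]
force: [-0.8, 0.5, 4.8]
```

Contact with the bed. Releasing and lifting off.

```bash
python3 -m creep '[{"slide":[0,0,0],"angular":[0,0,0],"claw":1},{"slide":[0,0,0],"angular":[0,0,0],"claw":1},{"slide":[0,0,0],"angular":[0,0,0],"claw":1},{"slide":[0,0,0],"angular":[0,0,0],"claw":1},{"slide":[0,0,0],"angular":[0,0,0],"claw":1},{"slide":[0,0,-1],"angular":[0,0,0],"claw":1},{"slide":[0,0,-3],"angular":[0,0,0],"claw":1},{"slide":[0,0,-3],"angular":[0,0,0],"claw":1},{"slide":[0,1,-2],"angular":[0,0,0],"claw":0},{"slide":[0,0,0],"angular":[0,0,0],"claw":-1}]'
python3 - <<'E'
from h import *
jgo(10,80,26)
im,c,s=snap("wrist","w7")
q,A=quad(im); print(A,q.tolist(),[np.round((JR.T@(onz(c,p,.038)-JO)*1000)[:2],1).tolist() for p in q])
E
```

```text
t: 10.53
tcp_pos: [0.5085, -0.1972, 0.1152]
tool_rot: [-0.04, 0.999, -0.002, 0.004]
force: [-0.1, 0.3, 0.0]
finger_gap: 0.748
gripper_force: 0.0
tcp [ 0.5085 -0.1972  0.1152] shift cm tool [-0.78  4.66  8.9 ]
rotvec tool [-0.004  0.007 -0.001]
jig mm [  1.5  33.8 115.2] F [-0.1  0.3  0. ]
18570.5 [[357, 120], [352, 340], [275, 340], [262, 120]] [[-79.9, 51.1], [66.8, 51.1], [66.9, -3.1], [-80.0, -3.9]]
```

View pics/w7.png

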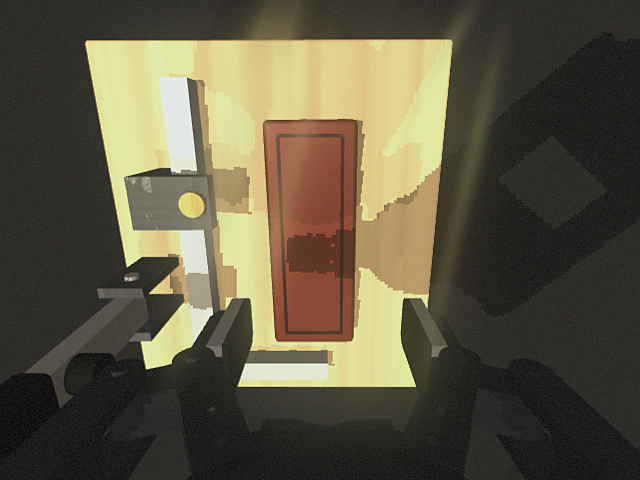

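The front lies flat and square on the bed (corners at (262,120), (357,120), (352,340) and (275,340)). In the jig frame it spans x −80 to 67 and y −4 to 51. Next I push it −y with closed fingers.

```bash
python3 -m creep '[{"slide":[0.4,2.5,0],"angular":[0,0,0],"claw":-1},{"slide":[0.35,2.5,0],"angular":[0,0,0],"claw":-1},{"slide":[0,0,2],"angular":[0,0,0],"claw":-1},{"slide":[0,0,2],"angular":[0,0,0],"claw":-1},{"slide":[0,0,2],"angular":[0,0,0],"claw":-1},{"slide":[0,0,2],"angular":[0,0,0],"claw":-1},{"slide":[0,0,0],"angular":[0,0,0],"claw":-1},{"slide":[0,0,0],"angular":[0,0,0],"claw":-1},{"slide":[0,0,0],"angular":[0,0,0],"claw":-1}]'
python3 -c "
from h import *; jgo(-6,70,26)"
```

```text
t: 11.33
tcp_pos: [0.4952, -0.1479, 0.0308]
tool_rot: [-0.04, 0.999, -0.0, 0.0]
force: [0.1, -0.7, -0.1]
finger_gap: -0.005
gripper_force: 0.0
tcp [ 0.4952 -0.1479  0.0308] shift cm tool [-0.17 -1.4   0.48]
rotvec tool [-0.     0.001 -0.002]
jig mm [-7.7 84.  30.8] F [ 0.1 -0.7 -0.1]
```

```bash
python3 -m creep '[{"slide":[-0.1,-0.7,0.4],"angular":[0,0,0],"claw":-1},{"slide":[0,-0.7,0],"angular":[0,0,0],"claw":-1},{"slide":[0,-0.5,0],"angular":[0,0,0],"claw":-1},{"slide":[0,-0.5,0],"angular":[0,0,0],"claw":-1},{"slide":[0,-0.5,0],"angular":[0,0,0],"claw":-1},{"slide":[0,-0.5,0],"angular":[0,0,0],"claw":-1},{"slide":[0,-0.5,0],"angular":[0,0,0],"claw":-1},{"slide":[0,-0.5,0],"angular":[0,0,0],"claw":-1},{"slide":[0,-0.4,0],"angular":[0,0,0],"claw":-1},{"slide":[0,0,0],"angular":[0,0,0],"claw":-1}]' | egrep "tcp|^force"
python3 - <<'E'
from h import *
jgo(-6,26,26)
im,c,s=snap("wrist","w8")
q,A=quad(im); print(A,q.tolist(),[np.round((JR.T@(onz(c,p,.038)-JO)*1000)[:2],1).tolist() for p in q])
E
```

```text
tcp_pos: [0.4997, -0.1958, 0.0271]
force: [-1.2, 2.5, 4.6]
tcp [ 0.4997 -0.1958  0.0271] shift cm tool [-0.11 -0.99  0.11]
rotvec tool [ 0.     0.    -0.002]
jig mm [-7.1 35.9 27.1] F [-1.2  2.5  4.6]
29846.5 [[306, 345], [173, 378], [131, 139], [282, 137]] [[2.8, 27.0], [19.2, -31.5], [-81.3, -33.1], [-81.9, 20.2]]
```

```bash
python3 -m creep '[{"slide":[0,-0.3,0],"angular":[0,0,0],"claw":-1},{"slide":[0,-0.3,0],"angular":[0,0,0],"claw":-1},{"slide":[0,-0.2,0],"angular":[0,0,0],"claw":-1},{"slide":[0,0,0],"angular":[0,0,0],"claw":-1}]' | egrep "tcp|^force"
for i in 1 2; do python3 -m creep '[{"slide":[0,-0.15,0],"angular":[0,0,0],"claw":-1},{"slide":[0,-0.1,0],"angular":[0,0,0],"claw":-1},{"slide":[0,0,0],"angular":[0,0,0],"claw":-1}]' | egrep "tcp|^force"; done
python3 -c "
from h import *; jgo(-6,24,26)"
```

```text
tcp_pos: [0.5003, -0.2033, 0.027]
force: [-0.8, 3.2, 5.0]
tcp_pos: [0.5004, -0.2055, 0.027]
force: [-0.6, 3.6, 5.9]
tcp_pos: [0.5006, -0.2078, 0.027]
force: [-1.0, 4.2, 6.0]
tcp [ 0.5006 -0.2078  0.027 ] shift cm tool [-0.12  0.01  0.1 ]
rotvec tool [ 0.001  0.    -0.002]
jig mm [-7.2 23.9 27. ] F [-1.   4.2  6. ]
```

```bash
for i in 1 2 3; do python3 -m creep '[{"slide":[0,-0.1,0],"angular":[0,0,0],"claw":-1},{"slide":[0,0,0],"angular":[0,0,0],"claw":-1}]' | egrep "tcp|^force"; done
python3 - <<'E'
from h import *
jgo(-6,24,26)
im,c,s=snap("wrist","w9")
q,A=quad(im); print(A,q.tolist(),[np.round((JR.T@(onz(c,p,.038)-JO)*1000)[:2],1).tolist() for p in q])
E
```

```text
tcp_pos: [0.5008, -0.2082, 0.027]
force: [0.8, 6.2, 6.4]
tcp_pos: [0.5011, -0.209, 0.027]
force: [1.8, 7.5, 6.1]
tcp_pos: [0.5011, -0.2092, 0.027]
force: [3.1, 10.3, 7.8]
tcp [ 0.5011 -0.2092  0.027 ] shift cm tool [-0.08  0.16  0.1 ]
rotvec tool [ 0.003  0.    -0.003]
jig mm [-6.8 22.4 27. ] F [ 3.1 10.3  7.8]
28219.0 [[286, 137], [306, 346], [173, 378], [135, 137]] [[-81.5, 8.2], [3.5, 13.5], [19.3, -44.9], [-81.7, -44.9]]
```

View pics/w9.png

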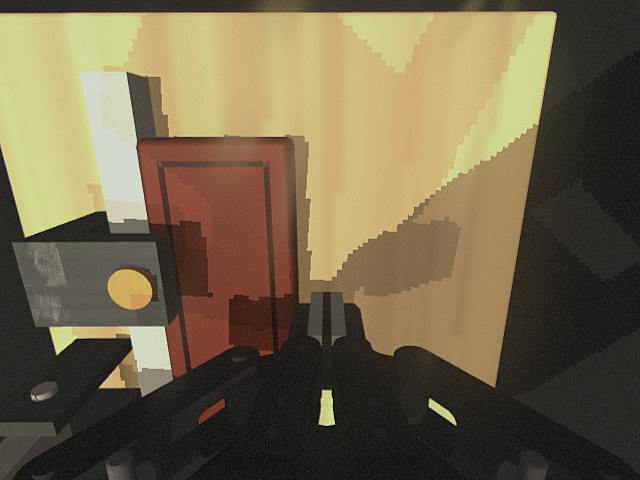

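The front's long edge is on the fence: its left edge (135,137)→(173,378) maps to y = −44.9, and the side force rose to 10 N. Next I go to its −x end.

```bash
python3 -m creep '[{"slide":[0,1,0],"angular":[0,0,0],"claw":-1},{"slide":[0,0.5,-2],"angular":[0,0,0],"claw":-1},{"slide":[0,0,-4],"angular":[0,0,0],"claw":-1},{"slide":[3.5,0,0],"angular":[0,0,0],"claw":-1},{"slide":[3.5,0,0],"angular":[0,0,0],"claw":-1},{"slide":[3.5,-1.7,0],"angular":[0,0,0],"claw":-1},{"slide":[0,-3.5,0],"angular":[0,0,0],"claw":-1},{"slide":[0,0,0],"angular":[0,0,0],"claw":-1},{"slide":[0,0,0],"angular":[0,0,0],"claw":-1},{"slide":[0,0,0],"angular":[0,0,0],"claw":-1}]' | egrep "tcp|^force"
python3 -c "
from h import *; jgo(-104,-17,26)"
```

```text
tcp_pos: [0.3992, -0.257, 0.0864]
force: [0.3, 0.1, 0.2]
tcp [ 0.3992 -0.257   0.0864] shift cm tool [-0.82 -0.    6.04]
rotvec tool [-0.     0.    -0.002]
jig mm [-112.3  -17.    86.4] F [0.3 0.1 0.2]
```

```bash
python3 -m creep '[{"slide":[0,0,2],"angular":[0,0,0],"claw":-1},{"slide":[0,0,2],"angular":[0,0,0],"claw":-1},{"slide":[0,0,1.5],"angular":[0,0,0],"claw":-1},{"slide":[0,0,0.4],"angular":[0,0,0],"claw":-1},{"slide":[-0.6,0,0],"angular":[0,0,0],"claw":-1},{"slide":[-0.6,0,0],"angular":[0,0,0],"claw":-1},{"slide":[-0.4,0,0],"angular":[0,0,0],"claw":-1},{"slide":[-0.4,0,0],"angular":[0,0,0],"claw":-1},{"slide":[-0.4,0,0],"angular":[0,0,0],"claw":-1},{"slide":[0,0,0],"angular":[0,0,0],"claw":-1}]' | egrep "tcp|^force"
python3 -c "
from h import *; jgo(-71,-17,26)"
```

```text
tcp_pos: [0.4246, -0.255, 0.0283]
force: [0.8, 0.1, 0.1]
tcp [ 0.4246 -0.255   0.0283] shift cm tool [-1.58  0.    0.23]
rotvec tool [-0.002  0.002 -0.001]
jig mm [-86.8 -17.   28.3] F [0.8 0.1 0.1]
```

```bash
for i in 1 2 ; do python3 -m creep '[{"slide":[-0.25,0,0.05],"angular":[0,0,0],"claw":-1},{"slide":[-0.25,0,0],"angular":[0,0,0],"claw":-1},{"slide":[-0.2,0,0],"angular":[0,0,0],"claw":-1},{"slide":[0,0,0],"angular":[0,0,0],"claw":-1}]' | egrep "tcp|^force"; done
python3 - <<'E'
from h import *
jgo(-71,-17,26)
im,c,s=snap("wrist","w10")
q,A=quad(im); print(A,q.tolist(),[np.round((JR.T@(onz(c,p,.038)-JO)*1000)[:2],1).tolist() for p in q])
E
```

```text
tcp_pos: [0.4307, -0.2542, 0.0271]
force: [-0.4, 0.7, 0.1]
tcp_pos: [0.4383, -0.254, 0.0266]
force: [-0.4, -0.1, 0.1]
tcp [ 0.4383 -0.254   0.0266] shift cm tool [-0.21  0.01  0.06]
rotvec tool [-0.001  0.002 -0.001]
jig mm [-73.1 -17.1  26.6] F [-0.4 -0.1  0.1]
434.5 [[331, 390], [335, 425], [317, 425], [321, 390]] [[-40.6, -15.4], [-21.3, -13.6], [-21.3, -21.8], [-40.6, -19.8]]
```

Run:
```python
from h import *
im,c,s=snap("scene","s1"); t,ct,_=snap("top","t1")
a=cv2.resize(im[200:300,150:290],None,fx=4,fy=4); b=cv2.resize(t[180:310,400:530],None,fx=3,fy=3)
h=max(a.shape[0],b.shape[0]); v=np.zeros((h,790,3),np.uint8); a=a[:,:400+0] if 0 else cv2.resize(a,(395,282)); b=b; v[:282,:395]=a; v[:390,396:786]=b
cv2.imwrite("pics/st1.png",v)
```

```text
(no output)
```

View pics/st1.png

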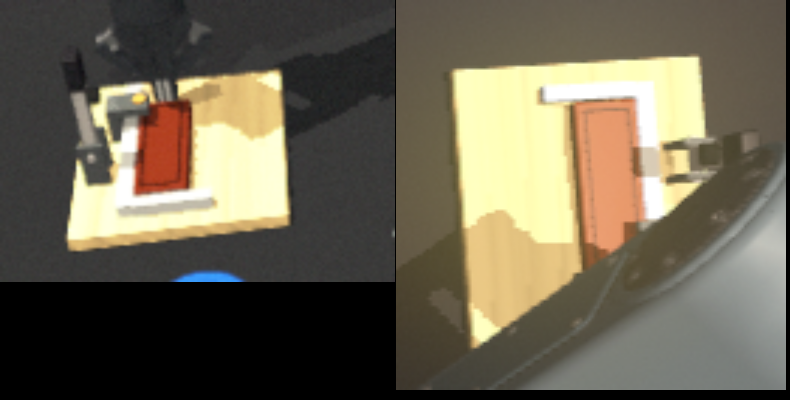

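The front lies along the fence, with its far end nearly at the end stop (the gap is at row 100 of the right crop) and the fingers behind it. Continuing the push until the force rises.

```bash
for i in 1 2 3 4; do python3 -m creep '[{"slide":[-0.1,0,0],"angular":[0,0,0],"claw":-1},{"slide":[0,0,0],"angular":[0,0,0],"claw":-1}]' | egrep "tcp|^force"; done
```

```text
tcp_pos: [0.4386, -0.2536, 0.0266]
force: [-0.5, -0.3, -0.6]
tcp_pos: [0.4393, -0.2534, 0.0266]
force: [-0.9, 0.7, 1.5]
tcp_pos: [0.4402, -0.2532, 0.0266]
force: [-1.6, 0.0, 0.7]
tcp_pos: [0.4402, -0.2532, 0.0266]
force: [-5.4, -2.8, 2.7]
```

```bash
python3 -m creep '[{"slide":[-0.1,0,0],"angular":[0,0,0],"claw":-1},{"slide":[0,0,0],"angular":[0,0,0],"claw":-1},{"slide":[0,0,0],"angular":[0,0,0],"claw":-1}]' | egrep "tcp|^force"
python3 -m creep '[{"slide":[0.5,0,0],"angular":[0,0,0],"claw":-1},{"slide":[2,0,-1],"angular":[0,0,0],"claw":-1},{"slide":[0,0,-3],"angular":[0,0,0],"claw":-1},{"slide":[0,2,-3],"angular":[0,0,0],"claw":-1},{"slide":[0,3,0],"angular":[0,0,0],"claw":-1},{"slide":[-2,2,0],"angular":[0,0,0],"claw":-1},{"slide":[-3.5,0,0],"angular":[0,0,0],"claw":-1},{"slide":[0,0,0],"angular":[0,0,0],"claw":-1},{"slide":[0,0,0],"angular":[0,0,0],"claw":-1}]' | egrep "tcp|^force"
python3 - <<'E'
from h import *
jgo(15,45,26)
im,c,s=snap("wrist","w11")
q,A=quad(im); print(A,q.tolist(),[np.round((JR.T@(onz(c,p,.038)-JO)*1000)[:2],1).tolist() for p in q])
E
```

```text
tcp_pos: [0.4403, -0.2531, 0.0266]
force: [-8.1, -2.7, 3.9]
tcp_pos: [0.4691, -0.1813, 0.0971]
force: [-0.1, -0.3, -0.1]
tcp [ 0.4691 -0.1813  0.0971] shift cm tool [-5.11 -0.77  7.13]
rotvec tool [-0.003  0.004  0.001]
jig mm [-36.4  52.8  97.1] F [-0.1 -0.3 -0.1]
10606.0 [[252, 224], [266, 352], [181, 373], [159, 223]] [[-60.7, 9.3], [25.8, 12.9], [42.3, -44.7], [-61.3, -44.7]]
```

```bash
python3 -m creep '[{"slide":[-2.6,0,0],"angular":[0,0,0],"claw":-1},{"slide":[-2.5,0,1],"angular":[0,0,0],"claw":-1},{"slide":[0,0,3],"angular":[0,0,0],"claw":-1},{"slide":[0,0,2],"angular":[0,0,0],"claw":-1},{"slide":[0,0,1],"angular":[0,0,0],"claw":-1},{"slide":[0,-0.9,0],"angular":[0,0,0],"claw":-1},{"slide":[0,-0.9,0],"angular":[0,0,0],"claw":-1},{"slide":[0,-0.5,0],"angular":[0,0,0],"claw":-1},{"slide":[0,-0.3,0],"angular":[0,0,0],"claw":-1},{"slide":[0,0,0],"angular":[0,0,0],"claw":-1}]' | egrep "tcp|^force"
python3 -c "
from h import *; jgo(15,22,26)"
```

```text
tcp_pos: [0.5205, -0.2048, 0.0279]
force: [-0.6, -1.1, -0.5]
tcp [ 0.5205 -0.2048  0.0279] shift cm tool [-0.21 -0.32  0.19]
rotvec tool [-0.002  0.003 -0.003]
jig mm [12.9 25.2 27.9] F [-0.6 -1.1 -0.5]
```

```bash
python3 -m creep '[{"slide":[0,-0.2,0],"angular":[0,0,0],"claw":-1},{"slide":[0,-0.1,0],"angular":[0,0,0],"claw":-1},{"slide":[0,-0.1,0],"angular":[0,0,0],"claw":-1},{"slide":[0,0,0],"angular":[0,0,0],"claw":-1},{"slide":[0,0,0],"angular":[0,0,0],"claw":-1}]' | egrep "tcp|^force"
python3 -m creep '[{"slide":[0,-0.1,0],"angular":[0,0,0],"claw":-1},{"slide":[0,0,0],"angular":[0,0,0],"claw":-1},{"slide":[0,0,0],"angular":[0,0,0],"claw":-1}]' | egrep "tcp|^force"
python3 -c "
from h import *; jgo(15,22,26)"
```

```text
tcp_pos: [0.52, -0.2067, 0.0268]
force: [-0.0, 0.4, -0.5]
tcp_pos: [0.5198, -0.2071, 0.0267]
force: [1.0, 3.7, 2.8]
tcp [ 0.5198 -0.2071  0.0267] shift cm tool [-0.3  -0.1   0.07]
rotvec tool [ 0.001  0.    -0.001]
jig mm [12.  23.  26.7] F [1.  3.7 2.8]
```

Home on both faces. Retreating up and over, to behind the hold-down arm.

```bash
python3 -m creep '[{"slide":[0,1,0],"angular":[0,0,0],"claw":-1},{"slide":[0,0.5,-3],"angular":[0,0,0],"claw":-1},{"slide":[0,0,-4],"angular":[0,0,0],"claw":-1},{"slide":[0,0,-4],"angular":[0,0,0],"claw":-1},{"slide":[0,0,-4],"angular":[0,0,0],"claw":-1},{"slide":[0,0,-4],"angular":[0,0,0],"claw":-1},{"slide":[0,0,-2],"angular":[0,0,0],"claw":-1},{"slide":[-0.8,0,0],"angular":[0,0,0],"claw":-1},{"slide":[0,0,0],"angular":[0,0,0],"claw":-1},{"slide":[0,0,0],"angular":[0,0,0],"claw":-1}]' | egrep "tcp|^force"
python3 - <<'E'
from h import *
jgo(30,-145,225)
im,c,s=snap("wrist","w12"); t,ct,_=snap("top","t2")
q,A=quad(im); print(A,q.tolist(),[np.round((JR.T@(onz(c,p,.038)-JO)*1000)[:2],1).tolist() for p in q])
E
```

```text
tcp_pos: [0.5261, -0.1917, 0.2355]
force: [0.1, -0.2, -0.9]
tcp [ 0.5261 -0.1917  0.2355] shift cm tool [ -1.06 -18.29   1.04]
rotvec tool [ 0.001 -0.001 -0.001]
jig mm [ 19.5  37.9 235.5] F [ 0.1 -0.2 -0.9]
6778.5 [[300, 276], [245, 276], [238, 176], [289, 78]] [[86.4, 10.6], [86.3, -45.7], [-15.3, -45.2], [-99.6, 5.5]]
```

View pics/w12.png

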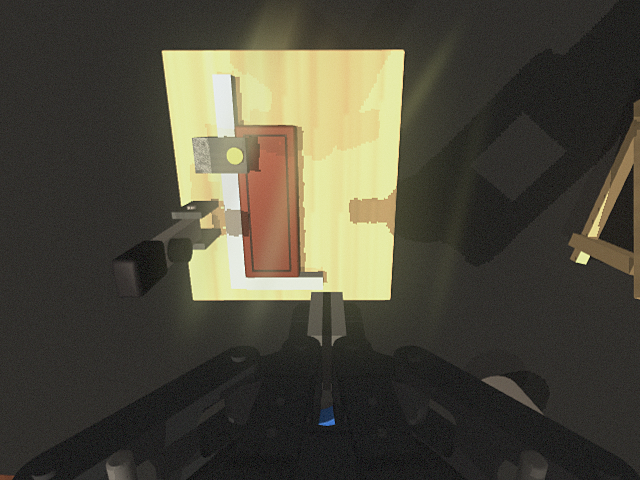

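The front sits in the corner: its left edge is along the fence at column 240, its end meets the stop at row 276, and the arm is still up at (150,260). I'll check the end gap numerically while moving to behind the arm.

```bash
python3 - <<'E'
from h import *
im=cv2.imread("pics/w12.png"); print(im[270:284,262].tolist()); s=manip.sense(); c=cam("wrist",s)
for p,z in [((270,125.5),.038),((270,276.5),.038),((262,278),.034),((270,299.5),.018)]: print(np.round(JR.T@(onz(c,p,z)-JO)*1000,1))
t=cv2.imread("pics/w11.png")
E
python3 -m creep '[{"slide":[-1,-3.5,0],"angular":[0,0,0],"claw":-1},{"slide":[0,-3.8,0],"angular":[0,0,0],"claw":-1},{"slide":[0,-3.8,0],"angular":[0,0,0],"claw":-1},{"slide":[0,-3.8,0],"angular":[0,0,0],"claw":-1},{"slide":[0,-3.4,0],"angular":[0,0,0],"claw":-1},{"slide":[0,0,0],"angular":[0,0,0],"claw":-1},{"slide":[0,0,0],"angular":[0,0,0],"claw":-1},{"slide":[0,0,0],"angular":[0,0,0],"claw":-1}]' | egrep "tcp|^force"
python3 -c "
from h import *; jgo(30,-145,153)"
```

```text
[[78, 98, 107], [77, 100, 116], [84, 112, 150], [85, 113, 161], [88, 114, 161], [86, 111, 159], [72, 99, 145], [150, 171, 176], [231, 244, 235], [219, 232, 228], [219, 233, 229], [216, 230, 226], [218, 232, 227], [216, 230, 226]]
[-61.5 -12.2  38. ]
[ 85.2 -19.4  38. ]
[ 88.6 -28.4  34. ]
[121.1 -24.1  18. ]
tcp_pos: [0.5501, -0.3728, 0.2345]
force: [-0.3, -0.2, -0.0]
tcp [ 0.5501 -0.3728  0.2345] shift cm tool [-0.14 -0.06  8.15]
rotvec tool [ 0.004 -0.002 -0.002]
jig mm [  28.8 -144.7  234.5] F [-0.3 -0.2 -0. ]
```

```bash
python3 -m creep '[{"slide":[-0.1,0,3],"angular":[0,0,0],"claw":-1},{"slide":[0,0,3],"angular":[0,0,0],"claw":-1},{"slide":[0,0,2],"angular":[0,0,0],"claw":-1},{"slide":[0,0.8,0],"angular":[0,0,0],"claw":-1},{"slide":[0,0.8,0],"angular":[0,0,0],"claw":-1},{"slide":[0,0.8,0],"angular":[0,0,0],"claw":-1},{"slide":[0,0.8,0],"angular":[0,0,0],"claw":-1},{"slide":[0,0.8,0],"angular":[0,0,0],"claw":-1},{"slide":[0,0,0],"angular":[0,0,0],"claw":-1},{"slide":[0,0,0],"angular":[0,0,0],"claw":-1}]' | egrep "tcp|^force"
python3 -c "
from h import *; jgo(30,-68.6,147.4)"
```

```text
tcp_pos: [0.5496, -0.3335, 0.158]
force: [-1.6, -0.0, -0.1]
tcp [ 0.5496 -0.3335  0.158 ] shift cm tool [0.14 3.68 1.05]
rotvec tool [-0.002  0.002 -0.   ]
jig mm [  31.4 -105.4  158. ] F [-1.6 -0.  -0.1]
```

```bash
python3 -m creep '[{"slide":[0.1,0.9,0.2],"angular":[0,0,0],"claw":-1},{"slide":[0,0.9,0.2],"angular":[0,0,0],"claw":-1},{"slide":[0,0.9,0.3],"angular":[0,0,0],"claw":-1},{"slide":[0,0.9,0.3],"angular":[0,0,0],"claw":-1},{"slide":[0,0,0],"angular":[0,0,0],"claw":-1}]' | egrep "tcp|^force"
python3 -c "
from h import *; jgo(30,-35,129.7)"
python3 -m creep '[{"slide":[0,0.8,0.4],"angular":[0,0,0],"claw":-1},{"slide":[0,0.8,0.4],"angular":[0,0,0],"claw":-1},{"slide":[0,0.8,0.45],"angular":[0,0,0],"claw":-1},{"slide":[0,0.8,0.5],"angular":[0,0,0],"claw":-1},{"slide":[0,0,0],"angular":[0,0,0],"claw":-1}]' | egrep "tcp|^force"
python3 -c "
from h import *; jgo(30,-11,100.4)"
```

```text
tcp_pos: [0.5441, -0.2951, 0.1456]
force: [0.5, -0.4, 0.8]
tcp [ 0.5441 -0.2951  0.1456] shift cm tool [-0.09  3.17  1.6 ]
rotvec tool [ 0.003 -0.002 -0.   ]
jig mm [ 29.1 -66.7 145.6] F [ 0.5 -0.4  0.8]
tcp_pos: [0.5414, -0.2635, 0.1276]
force: [0.5, 1.3, 0.4]
tcp [ 0.5414 -0.2635  0.1276] shift cm tool [-0.11  2.39  2.73]
rotvec tool [ 0.003 -0.002 -0.   ]
jig mm [ 28.9 -35.  127.6] F [0.5 1.3 0.4]
```

```bash
python3 -m creep '[{"slide":[-0.1,0.6,0.65],"angular":[0,0,0],"claw":-1},{"slide":[0,0.6,0.65],"angular":[0,0,0],"claw":-1},{"slide":[0,0.6,0.7],"angular":[0,0,0],"claw":-1},{"slide":[0,0.6,0.75],"angular":[0,0,0],"claw":-1},{"slide":[0,0,0],"angular":[0,0,0],"claw":-1}]' | egrep "tcp|^force"
python3 -m creep '[{"slide":[0,0.25,0.6],"angular":[0,0,0],"claw":-1},{"slide":[0,0.25,0.6],"angular":[0,0,0],"claw":-1},{"slide":[0,0.2,0.5],"angular":[0,0,0],"claw":-1},{"slide":[0,0,0],"angular":[0,0,0],"claw":-1}]' | egrep "tcp|^force"
python3 -c "
from h import *; jgo(30,-0.5,64)"
```

```text
tcp_pos: [0.5401, -0.2399, 0.0996]
force: [-0.8, 0.4, -0.5]
tcp_pos: [0.5405, -0.2346, 0.0835]
force: [0.2, 0.2, -0.0]
tcp [ 0.5405 -0.2346  0.0835] shift cm tool [0.04 0.55 1.95]
rotvec tool [ 0.001 -0.001 -0.001]
jig mm [30.4 -6.  83.5] F [ 0.2  0.2 -0. ]
```

Run:
```python
from h import *
im,c,s=snap("scene","s2"); a=cv2.imread("pics/s1.png")
def pix(p):
    w=JO+JR@(np.array(p)/1000.); q=np.linalg.inv(c["T"])@np.r_[w,1]; return c["cx"]+c["f"]*q[0]/-q[2], c["cy"]-c["f"]*q[1]/-q[2]
for th in (1.75,1.57,.3,.2):
  for r in (35,60,90):
    u,v=[int(round(x)) for x in pix((30,-84+r*np.cos(th),56+r*np.sin(th)))]
    print(th,r,(u,v),a[v-1:v+2,u-1:u+2].mean((0,1)).round(),im[v-1:v+2,u-1:u+2].mean((0,1)).round())
```

```text
1.75 35 (178, 243) [122. 133. 141.] [ 85. 108. 114.]
1.75 60 (174, 237) [58. 60. 60.] [57. 58. 58.]
1.75 90 (170, 229) [59. 59. 59.] [56. 57. 58.]
1.57 35 (180, 243) [144. 157. 167.] [179. 237. 243.]
1.57 60 (178, 236) [143. 156. 165.] [57. 58. 58.]
1.57 90 (176, 228) [33. 31. 31.] [56. 57. 57.]
0.3 35 (193, 248) [191. 195. 196.] [239. 247. 250.]
0.3 60 (201, 245) [ 28.  50. 137.] [153. 167. 177.]
0.3 90 (211, 242) [ 33.  64. 179.] [64. 65. 68.]
0.2 35 (194, 249) [253. 255. 255.] [194. 207. 214.]
0.2 60 (202, 247) [ 31.  57. 157.] [151. 165. 174.]
0.2 90 (212, 244) [ 32.  61. 169.] [38. 36. 37.]
```

The pixel samples show the arm has left its upright place and now lies at about 0.2 rad. Finishing the press.

```bash
python3 -m creep '[{"slide":[0,0.2,0.4],"angular":[0,0,0],"claw":-1},{"slide":[0,0.2,0.4],"angular":[0,0,0],"claw":-1},{"slide":[0,0.1,0.4],"angular":[0,0,0],"claw":-1},{"slide":[0,0,0.3],"angular":[0,0,0],"claw":-1},{"slide":[0,0,0],"angular":[0,0,0],"claw":-1}]' | egrep "tcp|^force"
for i in 1 2 3; do python3 -m creep '[{"slide":[0,0,0.12],"angular":[0,0,0],"claw":-1},{"slide":[0,0,0],"angular":[0,0,0],"claw":-1},{"slide":[0,0,0],"angular":[0,0,0],"claw":-1}]' | egrep "tcp|^force"; done
```

```text
tcp_pos: [0.5404, -0.2299, 0.0689]
force: [0.0, 0.1, 0.3]
tcp_pos: [0.5409, -0.2304, 0.0685]
force: [0.7, -1.0, 0.5]
tcp_pos: [0.5409, -0.2304, 0.0673]
force: [-0.0, -0.2, -0.5]
tcp_pos: [0.5408, -0.2303, 0.066]
force: [-0.0, 0.5, 0.0]
```

```bash
for i in 1 2 3; do python3 -m creep '[{"slide":[0,0,0.1],"angular":[0,0,0],"claw":-1},{"slide":[0,0,0],"angular":[0,0,0],"claw":-1},{"slide":[0,0,0],"angular":[0,0,0],"claw":-1}]' | egrep "tcp|^force"; done
```

```text
tcp_pos: [0.5408, -0.2303, 0.065]
force: [-0.9, 0.1, 0.5]
tcp_pos: [0.5409, -0.2303, 0.0641]
force: [-0.4, 0.2, 0.7]
tcp_pos: [0.5409, -0.2303, 0.0641]
force: [-1.3, 0.6, 6.9]
```

Hard stop at z = 64 mm with 7 N, which is exactly where the foot should rest on the front. One more small press, then straight up and a check.

```bash
python3 -m creep '[{"slide":[0,0,0.05],"angular":[0,0,0],"claw":-1},{"slide":[0,0,0],"angular":[0,0,0],"claw":-1},{"slide":[0,0,-1],"angular":[0,0,0],"claw":-1},{"slide":[0,0,-3],"angular":[0,0,0],"claw":-1},{"slide":[0,0,-4],"angular":[0,0,0],"claw":-1},{"slide":[0,0,-4],"angular":[0,0,0],"claw":-1},{"slide":[0,2,-3],"angular":[0,0,0],"claw":-1},{"slide":[0,3,0],"angular":[0,0,0],"claw":-1},{"slide":[0,0,0],"angular":[0,0,0],"claw":-1},{"slide":[0,0,0],"angular":[0,0,0],"claw":-1}]'
python3 - <<'E'
from h import *
jgo(0,0,200)
im,c,s=snap("wrist","w13"); t,ct,_=snap("top","t3"); sc,cs,_=snap("scene","s3")
m=cv2.inRange(cv2.cvtColor(im,cv2.COLOR_BGR2HSV),(0,120,30),(12,255,190)); m=cv2.morphologyEx(m,cv2.MORPH_OPEN,np.ones((3,3)))
# jig-frame extents of red pixels (near image centre rows), wide front face at z=38
ys,xs=np.where(m); P=np.array([(JR.T@(onz(c,(x,y),.038)-JO)*1000)[:2] for x,y in zip(xs,ys)]); k=(abs(P[:,0])<120)&(abs(P[:,1])<60); P=P[k]; 
print(len(P),np.percentile(P,[.3,99.7],axis=0).round(1))
for x0,x1 in [(-58,-52),(-15,0),(60,75)]:
    q=P[(P[:,0]>x0)&(P[:,0]<x1)]; 
    if len(q): print(x0,q[:,1].min().round(1),q[:,1].max().round(1))
# arm tip: dark grip in wrist view along y at x=30,z=56
def pix(c,p):
    w=JO+JR@(np.array(p)/1000.); q=np.linalg.inv(c["T"])@np.r_[w,1]; return int(round(c["cx"]+c["f"]*q[0]/-q[2])), int(round(c["cy"]-c["f"]*q[1]/-q[2]))
for nm,I,C in (("wrist",im,c),("scene",sc,cs)):
  for y in (-40,-20,0,10,20,30,36,41,46,55):
    u,v=pix(C,(30,y,60)); print(nm,y,(u,v),I[v,u].tolist() if 0<=u<640 and 0<=v<480 else None)
E
```

```text
t: 26.12
tcp_pos: [0.5364, -0.1792, 0.2135]
tool_rot: [-0.041, 0.999, -0.0, 0.001]
force: [0.6, -0.5, 0.1]
finger_gap: -0.0
gripper_force: 0.0
tcp [ 0.5364 -0.1792  0.2135] shift cm tool [ 3.09 -4.95  1.35]
rotvec tool [-0.001  0.001  0.001]
jig mm [ 30.9  49.5 213.5] F [ 0.6 -0.5  0.1]
3777 [[-59.1 -44.8]
 [ 86.8   8.5]]
-58 0.1 7.8
-15 -25.5 7.8
60 -45.2 8.2
wrist -40 (222, 222) [205, 226, 224]
wrist -20 (245, 222) [215, 232, 231]
wrist 0 (269, 222) [86, 104, 112]
wrist 10 (280, 222) [98, 124, 131]
wrist 20 (292, 222) [80, 100, 108]
wrist 30 (304, 222) [68, 85, 92]
wrist 36 (311, 222) [49, 67, 68]
wrist 41 (317, 222) [105, 153, 187]
wrist 46 (323, 222) [103, 150, 178]
wrist 55 (333, 222) [162, 231, 230]
scene -40 (197, 250) [243, 251, 253]
scene -20 (204, 249) [243, 251, 253]
scene 0 (211, 248) [71, 73, 79]
scene 10 (215, 248) [59, 58, 63]
scene 20 (218, 247) [54, 51, 55]
scene 30 (221, 247) [57, 52, 56]
scene 36 (224, 247) [35, 30, 36]
scene 41 (225, 247) [129, 204, 230]
scene 46 (227, 246) [183, 251, 255]
scene 55 (230, 246) [175, 248, 255]
```

Both views show the arm level (its tip at y ≈ 38 mm) and the front unchanged against the fence and stop.

```bash
python3 -c "
from station import ticket; print(ticket.sign_off())"
```

```text
the job is handed in; nothing more can be done
None
```

The wide front was pushed home against the fence and end stop, the hold-down arm is down on it, and the job was handed in at about 26 s; no verdict came back, and I viewed 12 pictures, two over the limit of 10.

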